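# Show the ground spectrometer sample to the inspection lamp

## Robot

A 6-joint arm with a two-finger parallel gripper is mounted at the origin on the work surface. World frame = base frame: x ahead of the robot, y to its left, z up, the work surface at z = 0. Lengths are in m, angles in rad, forces in N, time in s.
With the tool pointing down it reaches from about 0.35 to 0.975 m from the base axis. Payload 4.9 kg.
Tool frame: the origin (TCP) lies midway between the tips of the shut fingers; the grasp point (between the pads) lies 19 mm behind it; z points along the fingers, y is the line along which they close (so a half turn about z gives the same grasp; the last joint's range is limited). The gripper opens to 85 mm and grips with 20 to 120 N. Pads are 22 mm wide; open, the fingers measure 114 mm over their backs; the gripper's body (76 mm by 85 mm) begins 54 mm behind the grasp point. The pads swing forward as they close: fully open they stand 13 mm farther back than shut.
Start: joints at [1.071, 0.053, 1.613, -0, 1.476, -0.119], TCP at [0.232, 0.58, 0.231] pointing down, gripper open.
Joint ranges: [-3.01, 3.01], [-1.01, 2.22], [0.06, 2.58], [-1.02, 4.17], [0.09, 2.62], [-3.14, 3.14]. Speed limits (rad/s): [2.57, 2.57, 3.14, 3.14, 3.14, 3.14].

## Interface

Orientations are given as a unit quaternion [w, x, y, z].
In Python, from plant import manip gives the robot as it stands.
- The arm moves only by the tool move_arm, never from a script. Its argument "increments" is one flat list of numbers, 5 for each row, row after row: the shift along the tool's x, y, z in mm, then the turn about the tool's z in rad, then the opening, from 0 (shut) to 1 (fully open). In form: [tx, ty, tz, spin, jaw, tx, ty, tz, spin, jaw, ...]. A call has 1 to 8 rows; each row shifts and turns the commanded pose from where the row before left it, along the tool's axes as they then stand; what a row does not reach is not made up. A row lasts 1/12 s, in which the tool goes at most 41.7 mm and 7.16 degrees, less where a joint would pass 70% of its speed; a pose out of reach is approached as far as the arm can. A call with a gripper value outside its range is refused whole. The fingers move at their own pace and stop on an object; the grip force is fixed at half the most. Time passes only in rows, so rows that do not move let the fingers close. It gives the time, the measured TCP pose, the force, the opening and the grip force at its end, in the units of the state.
- manip.state(): the state, without advancing time (a new reading comes with each control period).
- manip.grab_frame(name): name is "scene" or "top" or "wrist"; returns a dict with "image" (420x560x3 uint8, blue, green, red), "fov_y" (degrees; the focal length in pixels is half the picture's height over the tangent of half this angle, whatever the lens; pixels are square), "cx", "cy" (the principal point, pixels), "eye" and "rotation" of the camera in the world; the wrist camera has in their place "T_tool_cam" (4x4, takes a point from camera to tool coordinates, whose origin is the TCP and whose axes are the flange's). Camera axes: x right, y down, z forward; pixel columns grow to the right and rows downward; lengths in m; the calibration is good to about 2 mm. A picture is of the moment at which its call begins: read the wrist's pose just before it. There is no depth.
- manip.job_done(): hands the job in; it is judged then, once.
The state is a dict: "time": time; "joint_pos": joint angles; "joint_vel": joint speeds; "joint_efforts": joint torques, N m; "tool_pos": TCP position; "tool_rot": TCP orientation; "contact_force": force on the tool from outside, world axes, zero at the start; "ft_torque": the same for the moment, N m; "gripper_width": opening from 0.0 (shut) to 1.0 (fully open); "grasp_force": force on a finger pad.
Only numpy, scipy, OpenCV 4.12 (cv2) and the standard library are available. Lean on these libraries where they do the work, as an engineer would, in place of code of your own. Each camera call takes 0.05 s, during which the arm holds its last target. There are 200 camera calls.

## Task

Switch on the inspection lamp with the push-button on its foot. Then draw the one freshly ground sample (the lollipop-shaped casting with the bright face; the others are dark, as cast) out of the rack by the rim of its disc, so that nothing ever touches the ground face, and turn it to show that face to the lamp: in front of the lamp at the spot it lights, all of it at least 100 mm above the bench, the ground face turned from upright to face upwards at a slope of 45 degrees or flatter and looking towards the lamp's head. Finish while holding it still there for the inspection, and leave everything else in its place.

Things in the scene. Friction and masses are not known exactly. Their poses are not given: they have to be found in the camera images.
- sample: Freshly ground steel sample, 0.1 to 0.15 kg: upright disc, 38 mm diameter, 12 mm thick, on a round pin standing in a rack hole. Origin: disc centre, at the start 89 mm above the bench, 39 mm above the rack. x: disc axis, out of the bright ground face, at the start level and roughly away from the robot. z: away from the pin, at the start up (lean up to 3 degrees). y: across the disc, rim to rim.
- sample_pin_tip (a point): Free end of the sample's pin (8 mm in diameter), 79 mm from the disc's centre along the sample's -z. At the start it stands on the bottom of its hole, 10 mm above the bench; the hole has 1.5 mm of play.
- ground_face: The bright ground face of the sample, 33 mm in diameter, part of the sample, proud of the disc by 1.5 mm (the rim is cleaned to grey steel, the back and rim touchable, the pin dark); frame as the sample's (origin at the disc's centre). Nothing may touch it, neither fingers nor anything else.
- rack: Sample rack, fixed: a pale aluminium block 60 mm (x) by 300 mm (y) by 50 mm high, with a row of five upright holes at y = -90, -45, 0, 45, 90 mm, 9.5 mm wide and 40 mm deep. Three are in use: -90, 0 and 90 mm; the ground sample may be in any of these three. Origin at the centre of its underside, on the bench.
- cast_a: A sample not yet ground: same shape and size and frame as the sample, but dark brown-grey all over; stands in the rack. Leave it there.
- cast_b: Another dark sample not yet ground, as cast_a. Leave it there.
- lamp: Inspection lamp, fixed: black foot 240 mm (x) by 190 mm (y) by 28 mm high, upright 16 mm column 100 mm behind the foot's centre (+x), lamp bar 220 mm long (y), over the rear of the foot, its lowest edge about 560 mm above the bench. Origin at the centre of the foot's underside; -x is its front, towards which it shines. The button stands on the foot, 90 mm in front of its centre.
- lamp_beam (a point): Point in the middle of the lamp's beam, below the lamp bar: 21 mm in front of the foot's centre (lamp's -x) and 450 mm above the bench. The light comes forwards and down through here from the bar.
- lamp_spot (a point): Middle of the place lit by the lamp: 200 mm in front of the foot's centre (lamp's -x) and 220 mm above the bench.
- lamp_switch (a joint): Travel of the lamp's green push-button, m: 0 when up, 0.006 fully down. It springs back; fully down takes about 5 N.
- lamp_switch_top (a point): Centre of the button's top, 28 mm in diameter, 50 mm above the bench when up; press straight down.
- tin_a: Round white tin with a light blue lid, 64 mm in diameter, 40 mm high, loose on the bench; origin under its centre. Leave it alone.
- tin_b: Another such tin. Leave it alone.
- standard: Bright steel reference disc, 40 mm in diameter, 28 mm high, with a red dot on top, loose on the bench; origin under its centre. Leave it alone.
- brush: Electrode brush with a red handle, 170 mm long (x) and 17 mm thick, lying on the bench; origin under its middle. Leave it alone.

How it is judged:
By the outcome, as a careful person would: the job done as asked, in the order asked, and still so for the second after the job is handed in, while the arm keeps its last pose, push and grip.
It also fails if it takes over 64 s, if anything falls off the work surface, if the arm or the gripper's body presses on something with over 40 N, if the wrist force passes 120 N, or if a joint passes its speed limit or range.

## Working session

There is one attempt and no reset: what is moved stays moved. The work goes in short steps, Python scripts to look and compute and a tool call to move; the robot and the scene stay as the last step left them, time stands still between calls to the robot, and variables do not carry over. Pictures are saved under pics/ and viewed, at most 10 in all, crops included, and the job is handed in when it is done.

Besides the shell and the picture viewer there is one more tool, called after ">>>" as name(argument=value, ...), one argument or row to a line, values as JSON. move_arm: Moves the arm, as the interface text tells. Its arguments: {"type":"object","properties":{"increments":{"type":"array"}},"required":["increments"]}

```bash
mkdir -p pics; ls; cat > h.py <<'E'
import numpy as np, cv2
from plant import manip
from scipy.spatial.transform import Rotation as R
def rot(q): return R.from_quat([q[1],q[2],q[3],q[0]]).as_matrix()
def cam(n):
    s=manip.state(); f=manip.grab_frame(n)
    if n=="wrist":
        T=np.eye(4);T[:3,:3]=rot(s["tool_rot"]);T[:3,3]=s["tool_pos"];M=T@np.array(f["T_tool_cam"])
        E,C=M[:3,3],M[:3,:3]
    else:
        C=np.array(f["rotation"]);E=np.array(f["eye"])
        if C.shape!=(3,3): C=rot(C)
    F=f["image"].shape[0]/2/np.tan(np.radians(f["fov_y"])/2)
    return f["image"],dict(E=E,C=C,F=F,cx=f["cx"],cy=f["cy"])
def ray(k,u,v):
    d=k["C"]@np.array([(u-k["cx"])/k["F"],(v-k["cy"])/k["F"],1]);return k["E"],d/np.linalg.norm(d)
def plane(k,u,v,z):
    e,d=ray(k,u,v);return e+d*(z-e[2])/d[2]
def cross(a,b):
    A=np.zeros((3,3));B=np.zeros(3)
    for e,d in(a,b):
        P=np.eye(3)-np.outer(d,d);A+=P;B+=P@e
    x=np.linalg.solve(A,B);return x,[np.linalg.norm((np.eye(3)-np.outer(d,d))@(x-e)) for e,d in(a,b)]
def proj(k,p):
    c=k["C"].T@(np.array(p)-k["E"]);return k["F"]*c[0]/c[2]+k["cx"],k["F"]*c[1]/c[2]+k["cy"]
E
python3 - <<'E'
from h import *
import pickle
d={}
for n in("scene","top","wrist"):
    im,k=cam(n);cv2.imwrite(f"pics/{n}0.png",im);d[n]=k;print(n,k["E"],k["C"].round(3).tolist(),k["F"])
pickle.dump(d,open("k0.pkl","wb"))
a=cv2.imread("pics/scene0.png");b=cv2.imread("pics/top0.png")
print(manip.state())
E
```

```text
pics
scene [ 1.28370741 -0.31300743  1.45468999] [[0.46, 0.729, -0.507], [0.888, -0.386, 0.251], [-0.012, -0.565, -0.825]] 525.0972324605369
top [0.51580411 0.04253817 1.4729435 ] [[0.03, -0.998, 0.057], [-1.0, -0.029, 0.011], [-0.01, -0.057, -0.998]] 424.295309196914
wrist [0.16523829 0.60686241 0.37255595] [[0.372, 0.889, 0.267], [0.928, -0.356, -0.108], [-0.001, 0.288, -0.958]] 305.2049882381352
{'time': 0.15, 'joint_pos': array([ 1.07099857e+00,  5.32098012e-02,  1.61393842e+00,  3.60360505e-05,
        1.47597777e+00, -1.19005897e-01]), 'joint_vel': array([-0.00035167, -0.00316658, -0.00355005,  0.00061891, -0.00254606,
       -0.00023597]), 'joint_efforts': array([-4.63794618e-05, -3.94243848e+01, -3.70720482e+01, -1.52853077e-04,
        4.69575127e-03, -3.02594958e-05]), 'tool_pos': array([0.23205576, 0.57982627, 0.23036659]), 'tool_rot': array([-2.50526710e-04,  1.89249320e-01,  9.81928769e-01, -7.24804337e-04]), 'contact_force': array([-0.7127585 , -0.12570834, -0.52559288]), 'ft_torque': array([ 0.01603407,  0.01824096, -0.02723714]), 'grasp_force': 0.0, 'gripper_width': 0.9963834828265559}
```

View pics/scene0.png

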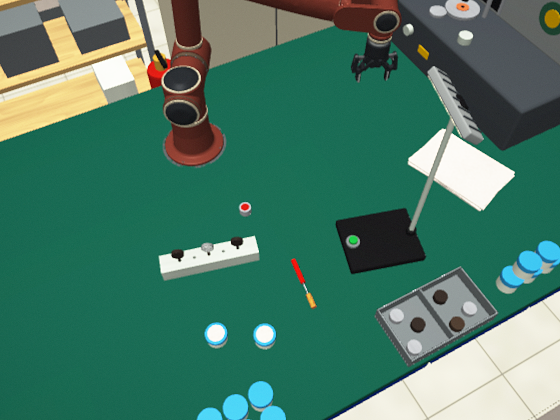

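View pics/top0.png

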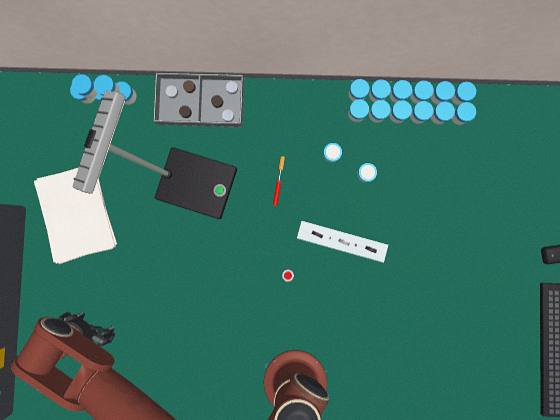

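The scene view shows the ground sample in the rack's middle hole, at (207,247), with dark ones at (178,255) and (237,241). The green button is at (353,241) on the black foot. In the top view the button is at (220,190), the rack around (343,241), and the lamp column foot near (167,174). I'll measure these next.

```bash
cat > m.py <<'E'
from h import *
import pickle
d=pickle.load(open("k0.pkl","rb"));I={n:cv2.imread(f"pics/{n}0.png") for n in d}
def blobs(m,lo,roi):
    x0,y0,x1,y1=roi;z=np.zeros_like(m);z[y0:y1,x0:x1]=m[y0:y1,x0:x1]
    cs,_=cv2.findContours(z,cv2.RETR_EXTERNAL,cv2.CHAIN_APPROX_NONE)
    return sorted([c for c in cs if cv2.contourArea(c)>lo],key=cv2.contourArea)[::-1]
def cen(c): m=cv2.moments(c);return m["m10"]/m["m00"],m["m01"]/m["m00"]
H={n:cv2.cvtColor(I[n],cv2.COLOR_BGR2HSV) for n in I}
roi={"top":(140,130,400,290),"scene":(150,190,430,290)}
g={};rk={};ft={}
for n in("top","scene"):
    g[n]=cen(blobs(cv2.inRange(H[n],(45,120,130),(85,255,255)),20,roi[n])[0])
    r=blobs(cv2.inRange(H[n],(0,0,150),(180,60,255)),300,roi[n])[0];rk[n]=r
    f=blobs(cv2.inRange(H[n],(0,0,0),(180,255,60)),1500,roi[n])[0];ft[n]=f
    print(n,"green",g[n],"rack",cv2.minAreaRect(r),"foot",cv2.minAreaRect(f))
print("button",cross(ray(d["top"],*g["top"]),ray(d["scene"],*g["scene"])))
for nm,c,z in(("foot",ft,.028),("rack",rk,.05)):
    for n in("top","scene"):
        P=np.array([plane(d[n],*p[0],z)[:2] for p in c[n]])
        if nm=="rack" and n=="scene":continue
        r=cv2.minAreaRect((P*1000).astype(np.float32));print(nm,n,r, cv2.boxPoints(r).round().tolist())
for n,b in(("top",(295,215,395,268)),("scene",(155,230,265,285))):
    x0,y0,x1,y1=b;cv2.imwrite(f"pics/c_{n}.png",cv2.resize(I[n][y0:y1,x0:x1],None,fx=4,fy=4,interpolation=cv2.INTER_CUBIC))
a=[cv2.imread(f"pics/c_{n}.png") for n in("top","scene")];w=max(x.shape[1] for x in a)
cv2.imwrite("pics/c.png",np.vstack([cv2.copyMakeBorder(x,0,4,0,w-x.shape[1],0) for x in a]))
E
python3 m.py
```

```text
top green (219.00925925925924, 189.74074074074073) rack ((342.15185546875, 241.15328979492188), (90.19598388671875, 18.520957946777344), 15.52410888671875) foot ((195.43055725097656, 182.72103881835938), (70.37747955322266, 54.54118347167969), 17.447189331054688)
scene green (352.9673913043478, 239.40217391304347) rack ((207.52655029296875, 253.2310791015625), (21.45554542541504, 100.21858978271484), 78.54124450683594) foot ((380.2039794921875, 239.96075439453125), (55.294517517089844, 81.9219970703125), 79.11447143554688)
button (array([0.63915844, 0.2767677 , 0.04103596]), [np.float64(0.0013065524308068803), np.float64(0.0013065524308070718)])
foot top ((661.5946044921875, 359.2607116699219), (241.10902404785156, 187.03245544433594), 74.22931671142578) [[539.0, 269.0], [719.0, 218.0], [784.0, 450.0], [604.0, 501.0]]
foot scene ((672.4534301757812, 358.06817626953125), (246.08029174804688, 196.01510620117188), 74.2396240234375) [[545.0, 266.0], [733.0, 213.0], [800.0, 450.0], [612.0, 503.0]]
rack top ((477.8040771484375, -143.6667938232422), (300.0372619628906, 61.74163055419922), 76.17329406738281) [[412.0, -282.0], [472.0, -297.0], [544.0, -5.0], [484.0, 9.0]]
```

View pics/c.png

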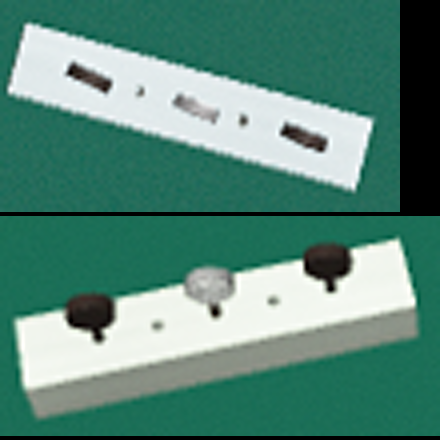

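The crop shows the bright disc in the rack's middle hole, at about (195,107) in the top crop and (210,285) in the scene crop. Dark discs stand either side of it, and free holes between. Now for the button.

```bash
cat > go.py <<'E'
import sys
from h import *
def delta(s,t):
    return rot(s["tool_rot"]).T@(np.array(t)-s["tool_pos"])*1000
if __name__=="__main__":
    s=manip.state();M=rot(s["tool_rot"]);p=s["tool_pos"].copy()
    print("t",s["time"],"p",p.round(4),"tooly",np.degrees(np.arctan2(M[1,1],M[0,1])).round(2),"zaxis",M[:,2].round(4),"q",s["joint_pos"].round(3),"F",s["contact_force"].round(1),"w",s["gripper_width"],s["grasp_force"])
    for a in sys.argv[1:]:
        t=np.array(eval(a));print(a,(M.T@(t-p)*1000).round(1));p=t
E
python3 go.py "(.38,.28,.23)" "(.637,.274,.23)" "(.637,.274,.075)" "(.637,.274,.040)"
```

```text
t 0.15 p [0.2321 0.5798 0.2304] tooly 68.18 zaxis [-8.0e-04 -1.3e-03 -1.0e+00] q [ 1.071  0.053  1.614  0.     1.476 -0.119] F [-0.7 -0.1 -0.5] w 0.9963834828265559 0.0
(.38,.28,.23) [-248.8 -223.4    0.7]
(.637,.274,.23) [-2.408e+02  8.990e+01 -2.000e-01]
(.637,.274,.075) [ -0.    0.2 155. ]
(.637,.274,.040) [-0.   0.1 35. ]
```

>>> move_arm(
  increments=[-28,-25,0,0,0,-28,-25,0,0,0,-28,-25,0,0,0,-28,-25,0,0,0,-28,-25,0,0,0,-28,-25,0,0,0,-28,-25,0,0,0,-28,-25,0,0,0],
)

```text
time: 0.82
tool_pos: [0.3661, 0.3096, 0.231]
tool_rot: [-0.0, 0.189, 0.982, -0.0]
contact_force: [0.9, -0.3, 0.3]
gripper_width: -0.005
grasp_force: 0.0
```

>>> move_arm(
  increments=[-36,5,0,0,0,-36,5,0,0,0,-36,5,0,0,0,-36,6,0,0,0,-36,11,0,0,0,-36,11,0,0,0,-30,14,0,0,0,-20,10,0,0,0],
)

```text
time: 1.48
tool_pos: [0.6403, 0.2737, 0.2302]
tool_rot: [-0.0, 0.19, 0.982, -0.0]
contact_force: [-0.4, -0.5, -0.2]
gripper_width: -0.0
grasp_force: 0.0
```

```bash
python3 go.py "(.637,.274,.1)" "(.637,.274,.040)"
```

```text
t 1.4833 p [0.6403 0.2737 0.2302] tooly 68.08 zaxis [-4.e-04 -4.e-04 -1.e+00] q [ 0.297  0.218  1.433 -0.     1.491 -0.891] F [-0.4 -0.5 -0.2] w -6.803569792843513e-06 0.0
(.637,.274,.1) [  3.1  -0.8 130.2]
(.637,.274,.040) [-0.  0. 60.]
```

>>> move_arm(
  increments=[3,-1,30,0,0,0,0,35,0,0,0,0,35,0,0,0,0,20,0,0,0,0,10,0,0,0,0,10,0,0,0,0,10,0,0],
)

```text
time: 2.07
tool_pos: [0.6354, 0.2751, 0.0818]
tool_rot: [0.001, 0.189, 0.982, 0.0]
contact_force: [0.1, -0.8, 0.1]
gripper_width: -0.004
grasp_force: 0.0
```

```bash
python3 go.py; python3 - <<'E'
from h import *
im,k=cam("wrist");cv2.imwrite("pics/w1.png",im)
h=cv2.cvtColor(im,cv2.COLOR_BGR2HSV);m=cv2.inRange(h,(45,120,130),(85,255,255))
cs,_=cv2.findContours(m,cv2.RETR_EXTERNAL,cv2.CHAIN_APPROX_NONE)
for c in cs:
    if cv2.contourArea(c)>200:
        P=np.array([plane(k,*p[0],.05)[:2]*1000 for p in c],np.float32);print(cv2.contourArea(c),cv2.minAreaRect(P),cv2.boundingRect(c))
E
```

```text
t 2.0667 p [0.6354 0.2751 0.0818] tooly 68.18 zaxis [ 1.9e-03  6.0e-04 -1.0e+00] q [ 0.301  0.329  1.557 -0.     1.253 -0.889] F [ 0.1 -0.8  0.1] w -0.0044192406043686685 0.0
4250.0 ((774.0535278320312, 384.9440002441406), (87.68939208984375, 48.62696838378906), 74.240234375) (437, 316, 123, 60)
392.0 ((637.9507446289062, 279.6296081542969), (26.022724151611328, 18.313520431518555), 42.78804397583008) (264, 220, 41, 35)
98375.0 ((564.1195678710938, 225.26573181152344), (199.82408142089844, 442.5590515136719), 9.474130630493164) (0, 0, 560, 420)
```

View pics/w1.png

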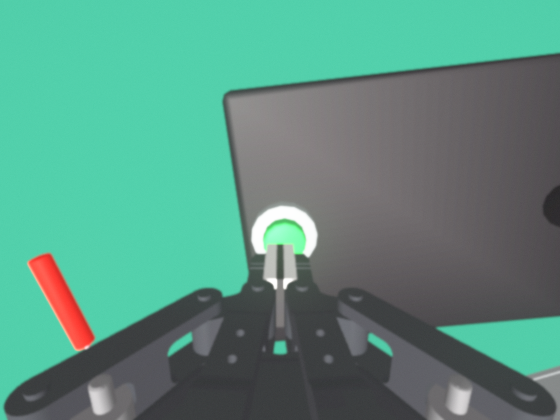

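The button, at (285,240), is centred under the finger tips. Pressing now.

>>> move_arm(
  increments=[0,0,15,0,0,0,0,12,0,0,0,0,6,0,0,0,0,4,0,0,0,0,3,0,0,0,0,0,0,0,0,0,0,0,0],
)

```text
time: 2.7
tool_pos: [0.6348, 0.2749, 0.044]
tool_rot: [-0.0, 0.189, 0.982, -0.0]
contact_force: [-6.2, -2.3, 10.4]
gripper_width: -0.001
grasp_force: 5.4
```

>>> move_arm(
  increments=[0,0,-30,0,0,0,0,-40,0,0,0,0,-40,0,0,0,0,-40,0,0,0,0,-36,0,0],
)

```text
time: 3.12
tool_pos: [0.6348, 0.2749, 0.2304]
tool_rot: [0.001, 0.189, 0.982, 0.001]
contact_force: [0.3, 0.4, 0.8]
gripper_width: -0.001
grasp_force: 0.0
```

```bash
python3 go.py "(.478,-.144,.23)"; python3 - <<'E'
from h import *
a,_=cam("top");b=cv2.imread("pics/top0.png");cv2.imwrite("pics/top1.png",a)
d=a.astype(int).sum(2)-b.astype(int).sum(2)
for box in((230,180,290,260),(300,215,390,265),(240,100,330,180)): print(box,d[box[1]:box[3],box[0]:box[2]].mean())
E
```

```text
t 3.1167 p [0.6348 0.2749 0.2304] tooly 68.18 zaxis [ 2.1e-03  6.0e-04 -1.0e+00] q [ 0.301  0.206  1.447 -0.     1.486 -0.889] F [0.3 0.4 0.8] w -0.000540152804349581 0.0
(.478,-.144,.23) [-1.010e+01 -4.472e+02 -1.000e-01]
(230, 180, 290, 260) 0.923125
(300, 215, 390, 265) 1.2137777777777778
(240, 100, 330, 180) 0.9266666666666666
```

```bash
python3 - <<'E'
from h import *
a,_=cam("scene");b=cv2.imread("pics/scene0.png");cv2.imwrite("pics/scene1.png",a)
d=a.astype(int).sum(2)-b.astype(int).sum(2)
print(d[60:150,420:490].mean(),abs(d[230:290,150:270]).mean())
m=(abs(d)>60).astype(np.uint8);n,_,st,c=cv2.connectedComponentsWithStats(m)
for i in range(1,n):
    if st[i,4]>60:print(st[i])
cv2.imwrite("pics/cmp.png",np.hstack([b[40:160,400:540],a[40:160,400:540]]).repeat(2,0).repeat(2,1))
E
```

```text
-0.035555555555555556 3.464861111111111
[  170     0   232   165 12923]
[205  66  46  37 465]
[153  89  47  37 715]
[ 342  158   46   48 1055]
```

View pics/scene1.png

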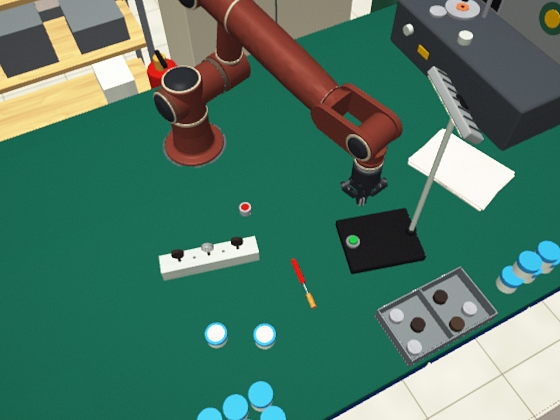

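The picture shows the scene undisturbed, and the render has no visible light. The button did bottom out, at z = 44 mm with 10 N. On to the rack.

>>> move_arm(
  increments=[-2,-37,0,0,0.8,-2,-37,0,0,0.8,-2,-37,0,0,0.8,-2,-37,0,0,0.8,-2,-37,0,0,0.8,0,-37,0,0,0.8,0,-37,0,0,0.8,0,-37,0,0,0.8],
)

```text
time: 3.88
tool_pos: [0.5329, -0.0051, 0.227]
tool_rot: [0.0, 0.189, 0.982, -0.0]
contact_force: [-0.1, -0.4, 0.6]
gripper_width: 0.8
grasp_force: 0.0
```

>>> move_arm(
  increments=[0,-37,0,0,0.8,0,-37,0,0,0.8,0,-37,0,0,0.8,0,-30,0,0,0.8,0,-10,0,-0.07,0.8,0,0,0,-0.07,0.8,0,0,0,0,0.8],
)

```text
time: 4.47
tool_pos: [0.4773, -0.1448, 0.227]
tool_rot: [0.0, 0.121, 0.993, 0.0]
contact_force: [-0.9, 0.2, 1.0]
gripper_width: 0.796
grasp_force: 0.0
```

```bash
python3 go.py; python3 - <<'E'
from h import *
import pickle
im,k=cam("wrist");cv2.imwrite("pics/w2.png",im);pickle.dump(k,open("w2.pkl","wb"))
E
```

```text
t 4.4667 p [ 0.4773 -0.1448  0.227 ] tooly 76.15 zaxis [ 0.  0. -1.] q [-0.444 -0.254  1.905  0.     1.491 -1.773] F [-0.9  0.2  1. ] w 0.7960713195287789 0.0
```

View pics/w2.png

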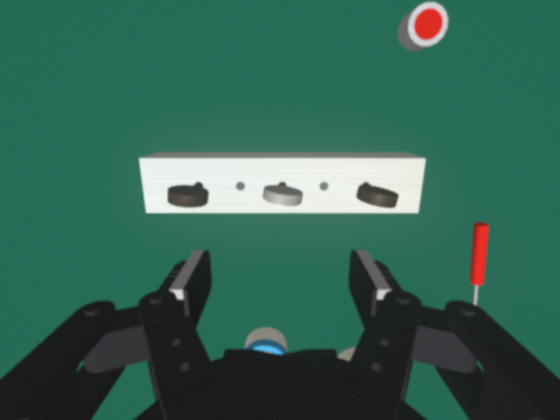

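The bright disc is at (283,195) in the rack at rows 155–212, turned a few degrees against the rack. Its neighbours are at (188,196) and (378,196). Next I'll bring the wrist camera straight above it for a second, closer view.

>>> move_arm(
  increments=[-24,0,30,0,0.8,-24,0,30,0,0.8,-24,0,25,0,0.8,0,0,0,0,0.8],
)

```text
time: 4.85
tool_pos: [0.5467, -0.1595, 0.134]
tool_rot: [-0.006, 0.12, 0.993, 0.002]
contact_force: [-1.3, 0.9, -1.0]
gripper_width: 0.801
grasp_force: 0.0
```

```bash
python3 go.py; python3 - <<'E'
from h import *
import pickle
im,k=cam("wrist");cv2.imwrite("pics/w3.png",im);pickle.dump(k,open("w3.pkl","wb"));print(proj(k,(.478,-.144,.089)),proj(k,(.478,-.144,.108)))
E
```

```text
t 4.85 p [ 0.5467 -0.1595  0.134 ] tooly 76.17 zaxis [-0.0105  0.0049 -0.9999] q [-0.415  0.009  1.825  0.     1.32  -1.744] F [-1.3  0.9 -1. ] w 0.8012685602278152 0.0
(np.float64(277.0010022711292), np.float64(115.11267546964025)) (np.float64(276.8267414428198), np.float64(115.1266050676948))
```

View pics/w3.png

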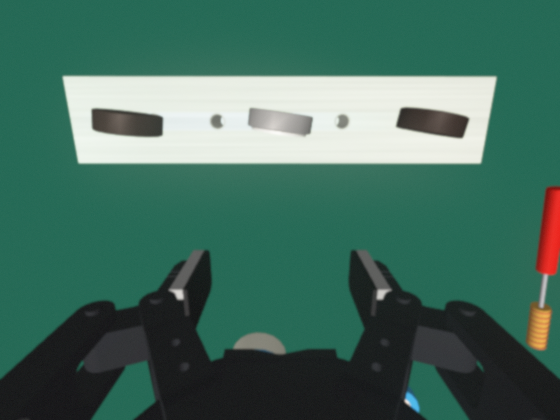

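Seen from above, the bright disc spans (248,108) to (313,136), tilted about 7° in the image. Now I'll fit its outline in both wrist views.

```bash
python3 - <<'E'
from h import *
import pickle
K={};c={}
for n,b in(("w2",(258,182,308,208)),("w3",(238,98,323,145))):
    k=pickle.load(open(n+".pkl","rb"));K[n]=k
    g=cv2.cvtColor(cv2.imread(f"pics/{n}.png"),cv2.COLOR_BGR2GRAY);x0,y0,x1,y1=b;r=g[y0:y1,x0:x1]
    t,_=cv2.threshold(r,0,255,cv2.THRESH_OTSU)
    for t in(t,195,205,212):
        m=((r<t)&(r>(60 if n=="w2" else 0))).astype(np.uint8);m=cv2.morphologyEx(m,cv2.MORPH_OPEN,np.ones((3,3)))
        cs,_=cv2.findContours(m,cv2.RETR_EXTERNAL,cv2.CHAIN_APPROX_NONE);q=max(cs,key=cv2.contourArea)+np.array([x0,y0])
        rc=cv2.minAreaRect(q);print(n,t,cv2.contourArea(q),rc)
        h=.089+(.010 if n=="w3" else 0)
        P=np.array([plane(k,*p[0],.100)[:2]*1000 for p in q],np.float32);print("   world",cv2.minAreaRect(P))
        if t==205:c[n]=rc[0]
print(cross(ray(K["w2"],*c["w2"]),ray(K["w3"],*c["w3"])))
g=cv2.cvtColor(cv2.imread("pics/w3.png"),cv2.COLOR_BGR2GRAY)
for u in(255,268,280,292,305):print(u,g[100:144:2,u])
k=K["w3"]
print("ends",[plane(k,*p,.05).round(4)for p in((217,121),(342,121),(280,122))])
E
```

```text
w2 177.0 493.0 ((282.8982849121094, 192.40921020507812), (38.87253952026367, 20.863000869750977), 10.784297943115234)
   world ((477.0869445800781, -141.3336639404297), (35.656455993652344, 19.630651473999023), 64.85709381103516)
w2 195 618.5 ((282.5384521484375, 192.8076934814453), (39.81157684326172, 21.768890380859375), 11.309932708740234)
   world ((477.39794921875, -141.71237182617188), (36.58930206298828, 20.497621536254883), 64.29977416992188)
w2 205 676.0 ((282.5, 193.5), (23.0, 39.0), 90.0)
   world ((477.9603576660156, -141.9473419189453), (35.76857376098633, 21.72794532775879), 75.22087097167969)
w2 212 701.0 ((282.57696533203125, 193.11537170410156), (40.39991760253906, 22.749469757080078), 11.309932708740234)
   world ((477.6712951660156, -141.80162048339844), (37.0204963684082, 21.437219619750977), 64.29048919677734)
w3 201.0 1098.0 ((279.5540466308594, 121.17567443847656), (64.2800064086914, 20.54987335205078), 9.462322235107422)
   world ((481.6412048339844, -143.24342346191406), (35.9459228515625, 11.184295654296875), 67.08209228515625)
w3 195 1001.0 ((279.5433044433
[... 658 characters left out ...]
.4820635 , -0.14313489,  0.08372071]), [np.float64(0.00026779233912972136), np.float64(0.0002677923391297237)])
255 [234 233 236 232 182 148 152 153 154 155 158 160 160 163 208 231 237 238
 237 236 236 237]
268 [233 233 236 237 230 186 178 179 182 184 187 191 195 199 197 230 243 239
 236 235 236 237]
280 [234 234 237 237 236 223 185 186 190 193 195 196 194 192 191 191 240 246
 237 234 236 237]
292 [235 234 237 238 236 233 223 179 173 171 169 168 167 166 163 161 170 225
 236 235 236 237]
305 [234 235 238 238 237 233 238 226 159 141 140 137 135 133 130 128 126 151
 206 232 236 238]
ends [array([ 0.4716, -0.187 ,  0.05  ]), array([ 0.4931, -0.0998,  0.05  ]), array([ 0.4831, -0.1432,  0.05  ])]
```

```bash
python3 go.py "(.4818,-.1433,.150)" "(.4818,-.1433,.070)"
```

```text
t 4.9 p [ 0.5464 -0.1596  0.137 ] tooly 76.19 zaxis [-0.0086  0.0038 -1.    ] q [-0.415  0.004  1.825  0.     1.323 -1.745] F [ 0.  -0.2  0.6] w 0.7993673832577578 0.0
(.4818,-.1433,.150) [ 66.7   0.4 -12.3]
(.4818,-.1433,.070) [-0.7 -0.1 80. ]
```

>>> move_arm(
  increments=[20,0,-13,0,0.8,30,0,0,0,0.8,17,0,0,0.075,0.8,0,0,0,0.075,0.8,0,0,0,0,0.8,0,0,0,0,0.8],
)

```text
time: 5.4
tool_pos: [0.4831, -0.145, 0.1571]
tool_rot: [0.002, 0.193, 0.981, -0.0]
contact_force: [-0.3, -0.7, 0.2]
gripper_width: 0.801
grasp_force: 0.0
```

```bash
python3 go.py "(.4818,-.1433,.070)"
```

```text
t 5.4 p [ 0.4831 -0.145   0.1571] tooly 67.71 zaxis [ 0.003  -0.0015 -1.    ] q [-0.439 -0.186  1.966 -0.     1.358 -1.621] F [-0.3 -0.7  0.2] w 0.8009189841335665 0.0
(.4818,-.1433,.070) [ 2.1  1.1 87.1]
```

>>> move_arm(
  increments=[2,1,25,0,0.8,0,0,25,0,0.8,0,0,20,0,0.8,0,0,12,0,0.8,0,0,5,0,0.8,0,0,0,0,0.8],
)

```text
time: 5.9
tool_pos: [0.4808, -0.1431, 0.0676]
tool_rot: [-0.001, 0.194, 0.981, 0.0]
contact_force: [-0.7, 0.5, 0.1]
gripper_width: 0.801
grasp_force: 0.0
```

```bash
python3 go.py "(.4818,-.1433,.070)";python3 - <<'E'
from h import *
im,k=cam("wrist");cv2.imwrite("pics/w4.png",im)
E
```

```text
t 5.9 p [ 0.4808 -0.1431  0.0676] tooly 67.65 zaxis [-1.6e-03  7.0e-04 -1.0e+00] q [-0.438 -0.079  2.032 -0.     1.191 -1.618] F [-0.7  0.5  0.1] w 0.8010490139188724 0.0
(.4818,-.1433,.070) [-1.   0.2 -2.4]
```

View pics/w4.png

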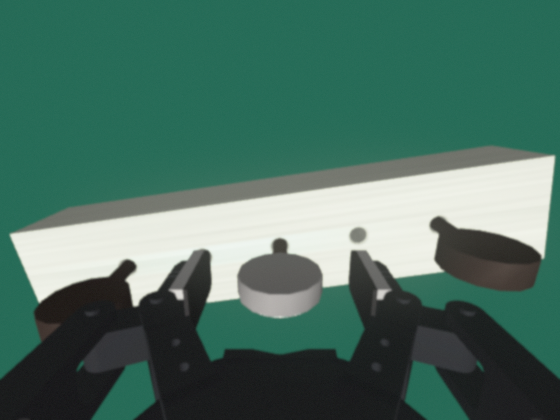

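The disc, at (280,283), is centred between the pads at about x = 200 and x = 360, and square to them. Closing on it.

>>> move_arm(
  increments=[0,0,-2,0,0.6,0,0,0,0,0.5,0,0,0,0,0,0,0,0,0,0,0,0,0,0,0,0,0,0,0,0],
)

```text
time: 6.45
tool_pos: [0.4826, -0.144, 0.0724]
tool_rot: [0.002, 0.194, 0.981, -0.0]
contact_force: [-0.1, 0.6, 6.3]
gripper_width: 0.418
grasp_force: 59.4
```

>>> move_arm(
  increments=[0,0,-10,0,0,0,0,-10,0,0,0,0,-10,0,0,0,0,-10,0,0,0,0,-10,0,0,0,0,0,0,0],
)

```text
time: 6.95
tool_pos: [0.4825, -0.144, 0.1234]
tool_rot: [0.002, 0.194, 0.981, -0.001]
contact_force: [0.5, 0.1, -0.6]
gripper_width: 0.412
grasp_force: 60.0
```

```bash
python3 go.py;python3 - <<'E'
from h import *
im,k=cam("wrist");cv2.imwrite("pics/w5.png",im)
E
```

```text
t 6.95 p [ 0.4825 -0.144   0.1234] tooly 67.61 zaxis [ 0.0039 -0.0019 -1.    ] q [-0.438 -0.152  1.996 -0.     1.293 -1.618] F [ 0.5  0.1 -0.6] w 0.41160730039007803 60.00883340835571
```

View pics/w5.png

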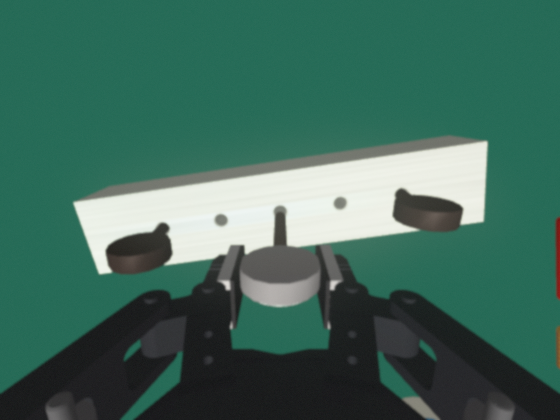

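The sample is held square, with its pin at (280,225) clear of the hole. The tool can only spin about its own vertical axis, so I'll pivot the sample in the pads instead. That means drawing the back of its pin against the rack's far top edge.

>>> move_arm(
  increments=[0,0,-5,-0.075,0,0,0,0,-0.075,0,-16,0,0,0,0,-16,0,0,0,0,-16,0,0,0,0,0,0,0,0,0,0,0,0,0,0],
)

```text
time: 7.58
tool_pos: [0.5273, -0.1547, 0.1245]
tool_rot: [-0.001, 0.12, 0.993, 0.0]
contact_force: [0.2, -0.2, -1.6]
gripper_width: 0.419
grasp_force: 60.0
```

```bash
python3 go.py "(.4818+.048*.971,-.1433-.048*.239,.1284)" "(.4818+.048*.971,-.1433-.048*.239,.0735)"
```

```text
t 7.5833 p [ 0.5273 -0.1547  0.1245] tooly 76.22 zaxis [-2.e-03  7.e-04 -1.e+00] q [-0.421 -0.035  1.885 -0.     1.294 -1.751] F [ 0.2 -0.2 -1.6] w 0.41890205628948823 60.0180459022522
(.4818+.048*.971,-.1433-.048*.239,.1284) [-1.1  0.1 -3.9]
(.4818+.048*.971,-.1433-.048*.239,.0735) [-0.1 -0.  54.9]
```

>>> move_arm(
  increments=[-1,0,12,0,0,0,0,14,0,0,0,0,14,0,0,0,0,10,0,0,0,0,0,0,0,0,0,0,0,0],
)

```text
time: 8.08
tool_pos: [0.5276, -0.1546, 0.0741]
tool_rot: [-0.001, 0.12, 0.993, 0.0]
contact_force: [-0.3, -1.0, -1.4]
gripper_width: 0.421
grasp_force: 60.0
```

>>> move_arm(
  increments=[7,0,0,0,0,7,0,0,0,0,6,0,0,0,0,6,0,0,0,0,6,0,0,0,0,0,0,0,0,0],
)

```text
time: 8.58
tool_pos: [0.4992, -0.148, 0.0774]
tool_rot: [0.004, 0.12, 0.993, -0.001]
contact_force: [5.3, -1.1, -1.1]
gripper_width: 0.416
grasp_force: 60.2
```

```bash
python3 go.py
```

```text
t 8.5833 p [ 0.4992 -0.148   0.0774] tooly 76.19 zaxis [ 0.0068 -0.0023 -1.    ] q [-4.320e-01 -5.200e-02  1.988e+00  1.000e-03  1.199e+00 -1.762e+00] F [ 5.3 -1.1 -1.1] w 0.41619123081432713 60.18138885498047
```

>>> move_arm(
  increments=[6,0,0,0,0,6,0,0,0,0,6,0,0,0,0,5,0,3,0,0,5,0,4,0,0,5,0,4,0,0,0,0,0,0,0,0,0,0,0,0],
)

```text
time: 9.25
tool_pos: [0.4653, -0.1395, 0.0644]
tool_rot: [-0.0, 0.12, 0.993, 0.0]
contact_force: [1.1, 0.1, 4.1]
gripper_width: 0.425
grasp_force: 61.3
```

```bash
python3 go.py; python3 - <<'E'
from h import *
im,k=cam("wrist");cv2.imwrite("pics/w6.png",im)
g=cv2.cvtColor(im,cv2.COLOR_BGR2GRAY)
print(g[140:330:5,280]); print(im[140:330:10,280].tolist())
E
```

```text
t 9.25 p [ 0.4653 -0.1395  0.0644] tooly 76.2 zaxis [-4.e-04  1.e-04 -1.e+00] q [-0.445 -0.116  2.071 -0.     1.186 -1.774] F [1.1 0.1 4.1] w 0.4245758981342037 61.302151679992676
[ 87  86  86  88  87  87  88  88  88  87  88  90 110 118 119 118 120 199
 235 237 235 238 237 237 235 138 141 139 141 167 220 224 227 224 226 171
  73  73]
[[90, 110, 41], [89, 109, 39], [90, 110, 42], [90, 111, 42], [91, 109, 44], [90, 110, 45], [106, 117, 97], [113, 121, 118], [114, 122, 120], [229, 237, 235], [228, 237, 235], [229, 239, 237], [227, 237, 234], [136, 141, 142], [138, 140, 143], [215, 220, 222], [224, 227, 229], [223, 226, 228], [61, 70, 84]]
```

The contact force fits a pivot of about 60°, and the wrist image now shows the bright face above the rim. Lifting and carrying it to the lamp.

>>> move_arm(
  increments=[0,0,-10,0,0,0,0,-25,0,0,0,0,-30,0,0,0,0,-30,0,0,0,0,-25,0,0,0,0,-20,0,0,0,0,0,0,0],
)

```text
time: 9.88
tool_pos: [0.4666, -0.14, 0.2084]
tool_rot: [0.002, 0.12, 0.993, -0.001]
contact_force: [0.2, -0.2, -1.2]
gripper_width: 0.418
grasp_force: 60.8
```

>>> move_arm(
  increments=[0,0,0,-0.06,0,0,0,0,-0.1,0,0,0,0,-0.11,0,0,0,0,-0.11,0,0,0,0,-0.11,0,0,0,0,-0.11,0,0,0,0,-0.11,0,0,0,0,-0.11,0],
)

```text
time: 10.55
tool_pos: [0.4636, -0.1386, 0.2011]
tool_rot: [-0.003, -0.288, 0.958, 0.002]
contact_force: [-0.6, 0.1, -1.3]
gripper_width: 0.418
grasp_force: 60.8
```

>>> move_arm(
  increments=[0,0,0,-0.11,0,0,0,0,-0.11,0,0,0,0,-0.11,0,0,0,0,-0.11,0,0,0,0,-0.11,0,0,0,0,-0.1,0,0,0,0,-0.06,0,0,0,0,0,0],
)

```text
time: 11.22
tool_pos: [0.4793, -0.0979, 0.2001]
tool_rot: [-0.017, -0.579, 0.815, -0.008]
contact_force: [-0.6, 0.0, -1.7]
gripper_width: 0.421
grasp_force: 60.8
```

```bash
python3 go.py "(.607,.168,.2035)"
```

```text
t 11.2167 p [ 0.4793 -0.0979  0.2001] tooly 160.81 zaxis [-0.0193 -0.0323 -0.9993] q [-0.333 -0.251  1.948 -0.037  1.452 -3.135] F [-0.6  0.  -1.7] w 0.4212554739692581 60.771299600601196
(.607,.168,.2035) [-292.8  -33.1  -14.5]
```

>>> move_arm(
  increments=[-10,-2,-1,0,0,-18,-2,-1,0,0,-22,-2,0,0,0,-22,-2,0,0,0,-22,-2,0,0,0,-22,-2,0,0,0,-22,-2,0,0,0,-10,0,0,0,0],
)

```text
time: 11.88
tool_pos: [0.543, 0.0359, 0.1982]
tool_rot: [-0.016, -0.578, 0.816, -0.009]
contact_force: [0.5, -0.3, -1.7]
gripper_width: 0.419
grasp_force: 60.8
```

```bash
python3 go.py "(.607,.168,.2035)"
```

```text
t 11.8833 p [0.543  0.0359 0.1982] tooly 160.61 zaxis [-0.0159 -0.0344 -0.9993] q [-0.052 -0.105  1.824 -0.035  1.437 -2.851] F [ 0.5 -0.3 -1.7] w 0.4192526208755318 60.77431797981262
(.607,.168,.2035) [-145.5  -16.5  -10.9]
```

>>> move_arm(
  increments=[-10,-2,-2,-0.02,0,-20,-2,-2,-0.02,0,-25,-3,-2,-0.02,0,-25,-3,-2,0,0,-25,-3,-2,0,0,-20,-2,-1,0,0,-14,-1,0,0,0,-6,0,0,0,0],
)

```text
time: 12.55
tool_pos: [0.6005, 0.1697, 0.2046]
tool_rot: [-0.016, -0.602, 0.798, -0.01]
contact_force: [0.3, -0.7, -0.9]
gripper_width: 0.416
grasp_force: 60.8
```

>>> move_arm(
  increments=[0,0,0,0,0,0,0,0,0,0,0,0,0,0,0],
)

```text
time: 12.8
tool_pos: [0.6, 0.1677, 0.205]
tool_rot: [-0.016, -0.602, 0.799, -0.01]
contact_force: [-0.1, -0.5, -1.3]
gripper_width: 0.417
grasp_force: 60.8
```

```bash
python3 go.py "(.607,.168,.2035)"; python3 - <<'E'
from h import *
im,k=cam("scene");cv2.imwrite("pics/s7.png",im);w,kw=cam("wrist");cv2.imwrite("pics/w7.png",w);t,kt=cam("top")
p=[.607,.168,.22];u,v=map(int,proj(k,p));u2,v2=map(int,proj(kt,p));print(u,v,u2,v2,proj(kw,p))
c=lambda i,u,v,s,f:cv2.resize(i[v-s:v+s,u-s:u+s],(2*s*f,2*s*f),interpolation=cv2.INTER_CUBIC)
cv2.imwrite("pics/f.png",np.hstack([c(im,u,v,35,5),cv2.resize(w[180:390,190:400],(420,420))[:350],]))
import pickle;pickle.dump((k,kw),open("k7.pkl","wb"))
E
```

```text
t 12.8 p [0.6    0.1677 0.205 ] tooly 163.97 zaxis [-0.0137 -0.0358 -0.9993] q [ 0.168  0.08   1.629 -0.033  1.452 -2.69 ] F [-0.1 -0.5 -1.3] w 0.41714850589280716 60.77317714691162
(.607,.168,.2035) [-2.3 -6.7  1.4]
320 213 245 195 (np.float64(268.7113033542458), np.float64(277.54440823455775))
```

View pics/f.png

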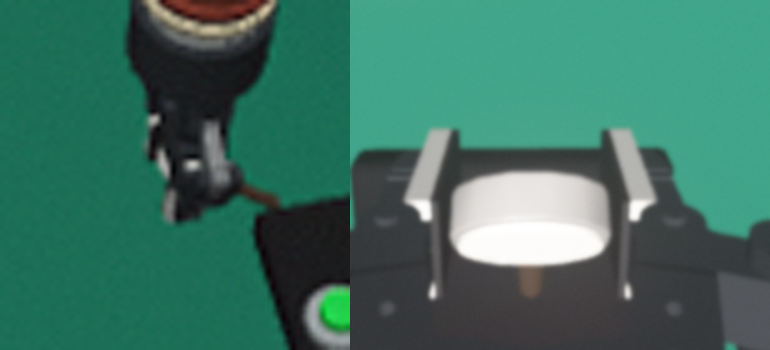

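The scene half shows the pin pointing down towards the lamp foot, tip near (278,206) in the crop. The wrist half shows the lit face as an ellipse around (530,243), about 152 by 42. I'll compute the slope from the pin tip and from the ellipse.

```bash
python3 - <<'E'
from h import *
import pickle
k,kw=pickle.load(open("k7.pkl","rb"));s=manip.state();M=rot(s["tool_rot"]);p=s["tool_pos"]
c=p-M[:,2]*.0165;print("disc",c,"cam in tool",M.T@(kw["E"]-p))
f=-M[:,0].copy();f[2]=0;f/=np.linalg.norm(f);n=np.cross([0,0,1],f)
im=cv2.imread("pics/s7.png").astype(int);w=cv2.imread("pics/w7.png")
# pin: brownish in scene
hsv=cv2.cvtColor(im.astype(np.uint8),cv2.COLOR_BGR2HSV)
m=((im[...,2]>im[...,1]+8)&(im[...,2]>50)).astype(np.uint8);m[:205]=0;m[235:]=0;m[:,:325]=0;m[:,350:]=0
ys,xs=np.nonzero(m);print(sorted(zip(xs.tolist(),ys.tolist())))
for uv in((340.5,219),(341.5,219.5),(339.5,218.5)):
    e,d=ray(k,*uv);q=e+d*(n@(c-e))/(n@d);v=q-c
    print(uv,q.round(4),"len",np.linalg.norm(v).round(4),"theta",np.degrees(np.arctan2(v@f,-v[2])))
for th in range(40,72,4):
    t=np.radians(th);x=f*np.cos(t)+np.array([0,0,np.sin(t)]);z=-f*np.sin(t)+np.array([0,0,np.cos(t)])
    P=lambda a,b:np.round(proj(kw,c+a*x+b*z),1)
    print(th,"tip scene",np.round(proj(k,c-.079*z),1),"tip wrist",P(0,-.079),"wrist rows back-top",P(-.006,.019)[1],"front-top",P(.006,.019)[1],"face top",P(.0075,.0165)[1],"face bot",P(.0075,-.0165)[1],"front-bot",P(.006,-.019)[1])
g=cv2.cvtColor(w,cv2.COLOR_BGR2GRAY);print({r:int(g[r,280]) for r in range(256,340,2)})
E
```

```text
disc [0.60033959 0.16839119 0.22178537] cam in tool [ 0.07364697 -0.001376   -0.14223643]
[(333, 215), (334, 216), (335, 216), (336, 217), (337, 217), (338, 217), (339, 218)]
(340.5, 219) [0.6187 0.2323 0.1622] len 0.0894 theta 48.13352021089522
(341.5, 219.5) [0.6197 0.2356 0.1584] len 0.0944 theta 47.810224269522614
(339.5, 218.5) [0.6178 0.2291 0.1659] len 0.0843 theta 48.49371175554223
40 tip scene [335.3 220.1] tip wrist [281.4 300.3] wrist rows back-top 252.4 front-top 281.7 face top 286.6 face bot 298.5 front-bot 296.1
44 tip scene [336.7 219.2] tip wrist [281.4 308.6] wrist rows back-top 249.7 front-top 278.1 face top 283.5 face bot 300.7 front-bot 298.7
48 tip scene [338.1 218.2] tip wrist [281.5 317. ] wrist rows back-top 247.2 front-top 274.5 face top 280.3 face bot 302.8 front-bot 301.1
52 tip scene [339.4 217.2] tip wrist [281.5 325.5] wrist rows back-top 244.8 front-top 271.0 face top 277.1 face bot 304.8 front-bot 303.5
56 tip scene [340.6 216.2] tip wrist [281.6 334.1] wrist rows back-top 242.7 front-top 267.5 face top 273.9 face bot 306.7 front-bot 305.8
60 tip scene [341.8 215.1] tip wrist [281.6 342.8] wrist rows back-top 240.8 front-top 264.1 face top 270.7 face bot 308.5 front-bot 308.0
64 tip scene [342.8 214. ] tip wrist [281.7 351.6] wrist rows back-top 239.1 front-top 260.8 face top 267.6 face bot 310.2 front-bot 310.1
68 tip scene [343.7 212.9] tip wrist [281.8 360.6] wrist rows back-top 237.6 front-top 257.6 face top 264.6 face bot 311.8 front-bot 312.1
{256: 59, 258: 58, 260: 63, 262: 67, 264: 87, 266: 178, 268: 227, 270: 229, 272: 230, 274: 231, 276: 231, 278: 232, 280: 232, 282: 231, 284: 232, 286: 233, 288: 241, 290: 239, 292: 255, 294: 255, 296: 253, 298: 252, 300: 252, 302: 252, 304: 252, 306: 252, 308: 252, 310: 250, 312: 190, 314: 101, 316: 98, 318: 98, 320: 97, 322: 96, 324: 95, 326: 95, 328: 83, 330: 68, 332: 66, 334: 65, 336: 64, 338: 64}
```

The pin tip and the ellipse agree on about 48°, which is too little margin. I'll back off 30 mm and press the pin tip lightly on the bare bench to add about 10°, feeling for contact.

>>> move_arm(
  increments=[15,-3,10,0,0,15,-3,25,0,0,0,0,30,0,0,0,0,30,0,0,0,0,20,0,0,0,0,15,0,0,0,0,8,0,0,0,0,0,0,0],
)

```text
time: 13.62
tool_pos: [0.5939, 0.1322, 0.0656]
tool_rot: [-0.018, -0.602, 0.799, -0.009]
contact_force: [-0.8, -0.1, -1.5]
gripper_width: 0.417
grasp_force: 60.8
```

>>> move_arm(
  increments=[0,0,4,0,0,0,0,4,0,0,0,0,0,0,0],
)

```text
time: 13.87
tool_pos: [0.5963, 0.133, 0.061]
tool_rot: [-0.015, -0.602, 0.798, -0.01]
contact_force: [-0.5, 0.1, -1.8]
gripper_width: 0.421
grasp_force: 60.8
```

>>> move_arm(
  increments=[0,0,3,0,0,0,0,3,0,0,0,0,0,0,0],
)

```text
time: 14.12
tool_pos: [0.5956, 0.1329, 0.0541]
tool_rot: [-0.016, -0.602, 0.798, -0.01]
contact_force: [-0.2, -0.4, -1.1]
gripper_width: 0.421
grasp_force: 60.8
```

>>> move_arm(
  increments=[0,0,3,0,0,0,0,3,0,0,0,0,0,0,0],
)

```text
time: 14.37
tool_pos: [0.5952, 0.1326, 0.0476]
tool_rot: [-0.016, -0.602, 0.798, -0.01]
contact_force: [-0.2, -0.7, -1.5]
gripper_width: 0.418
grasp_force: 60.8
```

>>> move_arm(
  increments=[0,0,3,0,0,0,0,2,0,0,0,0,0,0,0],
)

```text
time: 14.62
tool_pos: [0.5952, 0.1324, 0.0428]
tool_rot: [-0.016, -0.602, 0.798, -0.01]
contact_force: [0.6, -0.7, -1.6]
gripper_width: 0.417
grasp_force: 60.8
```

>>> move_arm(
  increments=[0,0,2,0,0,0,0,2,0,0,0,0,0,0,0],
)

```text
time: 14.87
tool_pos: [0.5955, 0.1323, 0.0391]
tool_rot: [-0.016, -0.602, 0.798, -0.01]
contact_force: [0.6, -0.7, -0.8]
gripper_width: 0.419
grasp_force: 60.8
```

>>> move_arm(
  increments=[0,0,2,0,0,0,0,2,0,0,0,0,0,0,0],
)

```text
time: 15.12
tool_pos: [0.5962, 0.1321, 0.0359]
tool_rot: [-0.015, -0.602, 0.798, -0.011]
contact_force: [-0.1, -1.1, 1.3]
gripper_width: 0.421
grasp_force: 61.1
```

>>> move_arm(
  increments=[0,0,2,0,0,0,0,1,0,0,0,0,0,0,0],
)

```text
time: 15.37
tool_pos: [0.5965, 0.1318, 0.0335]
tool_rot: [-0.015, -0.602, 0.798, -0.011]
contact_force: [-0.2, -2.7, 5.0]
gripper_width: 0.42
grasp_force: 61.4
```

>>> move_arm(
  increments=[0,0,2,0,0,0,0,1,0,0,0,0,0,0,0],
)

```text
time: 15.62
tool_pos: [0.5969, 0.1314, 0.031]
tool_rot: [-0.015, -0.602, 0.798, -0.011]
contact_force: [-0.4, -3.8, 6.6]
gripper_width: 0.419
grasp_force: 61.8
```

>>> move_arm(
  increments=[0,0,2,0,0,0,0,1,0,0,0,0,0,0,0],
)

```text
time: 15.87
tool_pos: [0.597, 0.1313, 0.028]
tool_rot: [-0.015, -0.602, 0.798, -0.011]
contact_force: [-0.3, -4.0, 5.1]
gripper_width: 0.415
grasp_force: 62.2
```

>>> move_arm(
  increments=[0,0,-10,0,0,0,0,-25,0,0,0,0,-30,0,0,0,0,-30,0,0,0,0,-30,0,0,-10,0,-25,0,0,-15,0,-15,0,0,-8,3,-9,0,0],
)

```text
time: 16.53
tool_pos: [0.6051, 0.1719, 0.2023]
tool_rot: [-0.014, -0.602, 0.798, -0.011]
contact_force: [0.4, -0.1, -1.8]
gripper_width: 0.42
grasp_force: 61.5
```

>>> move_arm(
  increments=[0,0,0,0,0,0,0,0,0,0,0,0,0,0,0],
)

```text
time: 16.78
tool_pos: [0.6025, 0.1701, 0.1967]
tool_rot: [-0.018, -0.602, 0.798, -0.009]
contact_force: [-0.9, 0.8, -2.3]
gripper_width: 0.421
grasp_force: 61.5
```

```bash
python3 go.py "(.607,.168,.2035)"; python3 - <<'E'
from h import *
k0=cam("scene");w,kw=cam("wrist");im,k=k0;im=im.astype(int);cv2.imwrite("pics/w8.png",w);cv2.imwrite("pics/s8.png",k0[0])
s=manip.state();M=rot(s["tool_rot"]);c=s["tool_pos"]-M[:,2]*.0165
f=-M[:,0].copy();f[2]=0;f/=np.linalg.norm(f);n=np.cross([0,0,1],f);u,v=map(int,proj(k,c))
m=(im[...,2]>im[...,1]+8)&(im[...,2]>50);ys,xs=np.nonzero(m[v-15:v+25,u+8:u+45]);pts=[(int(x)+u+8,int(y)+v-15) for x,y in zip(xs,ys)];print((u,v),sorted(pts))
for uv in pts:
    e,d=ray(k,*uv);q=e+d*(n@(c-e))/(n@d)-c;print(uv,round(np.hypot(q@f,q[2]),4),np.degrees(np.arctan2(q@f,-q[2])).round(1))
g=cv2.cvtColor(w,cv2.COLOR_BGR2GRAY);print({r:int(g[r,280]) for r in range(250,350,2)})
E
```

```text
t 16.7833 p [0.6025 0.1701 0.1967] tooly 164.03 zaxis [-0.0169 -0.0362 -0.9992] q [ 0.171  0.095  1.627 -0.033  1.443 -2.687] F [-0.9  0.8 -2.3] w 0.4208316371052846 61.47493243217468
(.607,.168,.2035) [ 1.1 -4.8 -6.8]
(320, 213) [(335, 217), (336, 217), (337, 217), (338, 218), (339, 218), (340, 218), (340, 219), (341, 219), (342, 219)]
(335, 217) 0.055 54.9
(336, 217) 0.0581 55.8
(337, 217) 0.0612 56.7
(338, 218) 0.0678 53.8
(339, 218) 0.0708 54.7
(340, 218) 0.0739 55.5
(340, 219) 0.0776 52.3
(341, 219) 0.0807 53.1
(342, 219) 0.0838 53.9
{250: 133, 252: 135, 254: 116, 256: 67, 258: 59, 260: 62, 262: 80, 264: 168, 266: 223, 268: 226, 270: 227, 272: 227, 274: 228, 276: 227, 278: 229, 280: 228, 282: 228, 284: 231, 286: 239, 288: 241, 290: 255, 292: 255, 294: 253, 296: 253, 298: 253, 300: 253, 302: 253, 304: 253, 306: 253, 308: 253, 310: 253, 312: 253, 314: 235, 316: 120, 318: 100, 320: 102, 322: 100, 324: 99, 326: 100, 328: 98, 330: 98, 332: 98, 334: 97, 336: 87, 338: 67, 340: 63, 342: 63, 344: 63, 346: 61, 348: 60}
```

>>> move_arm(
  increments=[1,-3,-4,0,0,0,-2,-2,0,0,0,0,0,0,0,0,0,0,0,0,0,0,0,0,0,0,0,0,0,0],
)

```text
time: 17.38
tool_pos: [0.6085, 0.1684, 0.205]
tool_rot: [-0.016, -0.602, 0.798, -0.01]
contact_force: [0.1, 0.1, -1.4]
gripper_width: 0.417
grasp_force: 61.5
```

```bash
python3 go.py "(.607,.168,.2035)"; python3 - <<'E'
from h import *
a,_=cam("scene");b=cv2.imread("pics/scene0.png")
d=np.abs(a.astype(int)-b.astype(int)).sum(2)
for n,r in dict(rackL=(155,235,195,285),rackM=(196,232,222,260),rackR=(223,232,262,270),brush=(285,255,320,312),tins=(200,318,280,352),std=(236,200,254,218)).items():print(n,(d[r[1]:r[3],r[0]:r[2]]>60).sum())
w,kw=cam("wrist");g=cv2.cvtColor(w,cv2.COLOR_BGR2GRAY)[:,280];print([int(r) for r in range(255,345) if abs(int(g[r])-int(g[r-1]))>15])
E
```

```text
t 17.3833 p [0.6085 0.1684 0.205 ] tooly 164.02 zaxis [-0.0132 -0.0352 -0.9993] q [ 0.167  0.099  1.609 -0.033  1.453 -2.692] F [ 0.1  0.1 -1.4] w 0.4170199310790128 61.47597670555115
(.607,.168,.2035) [0.7 1.3 1.6]
rackL 0
rackM 116
rackR 0
brush 0
tins 0
std 0
[263, 264, 265, 314, 315, 316, 317]
```

The sample is at the spot, the grip is steady, and nothing else has moved. Handing in.

```bash
python3 -c "
from plant import manip
print(manip.job_done())"
```

```text
the job is handed in; nothing more can be done
None
```

I pressed the lamp button fully down (about 10 N; the camera showed no change in the lamp just after) and handed the job in at about 17 s, holding the ground sample by its rim at the lit spot, its face tilted up about 52° (measured 51–55°) towards the lamp head, with everything else unmoved in the camera check.

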